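Click a storage bin's lid shut all round

ROBOT

A 6-joint arm with a two-finger parallel gripper is mounted at the origin on the work surface. World frame = base frame: x ahead of the robot, y to its left, z up, the work surface at z = 0. Lengths are in m, angles in rad, forces in N, time in s.
With the tool pointing down it reaches from about 0.375 to 0.925 m from the base axis. Payload 5.7 kg.
Tool frame: the origin (TCP) lies midway between the tips of the shut fingers; the grasp point (between the pads) lies 19 mm behind it; z points along the fingers, y is the line along which they close (so a half turn about z gives the same grasp; the last joint's range is limited). The gripper opens to 88 mm and grips with 3 to 60 N. Pads are 20 mm wide; open, the fingers measure 115 mm over their backs; the gripper's body (75 mm by 178 mm) begins 61 mm behind the grasp point.
Start: joints at [-1.401, 0.359, 1.51, -0, 1.272, -0.115], TCP at [0.169, -0.576, 0.223] pointing down, gripper open.
Joint ranges: [-2.97, 2.97], [-1.01, 2.36], [0.21, 2.38], [-0.96, 4.11], [0.2, 2.71], [-2.98, 2.98]. Speed limits (rad/s): [2.39, 2.39, 3.14, 3.14, 3.14, 3.14].

INTERFACE

Orientations are given as a unit quaternion [x, y, z, w].
In Python, from bench import move_ptp, servo_line, goto_joints, move_gripper, sleep, inverse_kinematics, capture, PlanningError, close_job, spot_in, silhouettes, current_clock, current_joint_pos, current_qvel, current_joint_torque, current_position, current_orientation, current_force, current_torque, current_finger_gap gives the robot as it stands. Calls block until the motion is done:
- move_ptp(position, orientation): joint-space move of the TCP to a pose.
- servo_line(position, orientation=None, rate=0.15, contact_N=None): straight line of the TCP; orientation=None keeps the orientation; rate is the mean speed in m/s. With contact_N (N) it stops when the force on the tool has changed by that much, and returns True; else False.
- goto_joints(angles): joint-space move.
- move_gripper(opening): finger opening in m; the grip force is fixed at half the most; returns when the fingers have stopped.
- sleep(seconds).
- inverse_kinematics(position, orientation): joint angles nearest the present ones, or None.
- capture(name): name is "scene" or "top" or "wrist"; returns a dict with "image" (420x560x3 uint8, blue, green, red), "range_z" (420x560 float32, m along the optical axis (not along the pixel's ray), 0 where there is no reading), "intrinsics" (3x3 intrinsics, pixels), "R" (3x3) and "t" (3): a world point X has camera coordinates R X + t. Camera axes: x right, y down, z forward; pixel columns grow to the right and rows downward; lengths in m; the calibration is good to about 2 mm. A picture is of the moment at which its call begins.
A pose or a line that the arm cannot do raises PlanningError and nothing moves.
- close_job(): hands the job in, once; it reports no verdict.
Trained networks look in the newest picture that a camera, given by its name, has taken for a name from the list of things; names that differ only in an ending like _2 or _b are one class to them, and where a whole thing is asked for, a point or a joint stands for the part that bears it (a point fixed in the world has none). Each returns a list of dicts, best first, with "conf" (0 to 1); they miss things now and then, are a little off and sometimes report something else, mostly with a low value. They report only what shows in the picture. A call takes as long as a camera call. They do not tell look-alikes from the thing itself.
- spot_in(camera, query): "xy" ([column, row] in pixels, amid what is visible of it).
- silhouettes(camera, query): "region" (420x560 bool, what is visible of it) and "xy" ([column, row] in pixels, amid what is visible of it).
Readings, each from a call of its own:
- current_clock(): time.
- current_joint_pos(): joint angles.
- current_qvel(): joint speeds.
- current_joint_torque(): joint torques, N m.
- current_position(): TCP position.
- current_orientation(): TCP orientation.
- current_force(): force on the tool from outside, world axes, zero at the start.
- current_torque(): the same for the moment, N m.
- current_finger_gap(): finger opening in m.
Only numpy, scipy, OpenCV 4.12 (cv2) and the standard library are available. Lean on these libraries where they do the work, as an engineer would, in place of code of your own. Each camera call takes 0.05 s, during which the arm holds its last target. There are 200 camera calls.

TASK

The grey lid of the blue storage bin is on, but the section of its rim on each of the four sides still stands proud. Press each section down with the fingertips until it clicks shut flush with the lid. Only press: do not lift, tip or shove the bin out of its place, and leave the carton, spool and screwdriver around it alone.

Things in the scene. Friction and masses are not known exactly. Their poses are not given: they have to be found in the camera images.
- bin: Closed rectangular blue plastic storage bin with a grey lid, 180 x 140 mm over the lid, 2.2 kg or so with its contents, standing loose on the bench. Origin: centre of its underside; x along the 180 mm length, y along the 140 mm width, z up. The lid's middle panel (130 x 90 mm) and four 24 mm square corners are fixed, their top 74 mm above the bench. Between the corners lie the four rim sections, one a side, of the same grey plastic, told apart only by position.
- lid_center (a point): Centre of the top of the lid's fixed middle panel, 74 mm above the bin's underside; axes as the bin's.
- rim_a_top (a point): Centre of the flat top of the rim section on a short side, at +x of the bin, 24 x 90 mm (in the bin's x, y) and 6 mm thick, with a 20 mm deep skirt outside; it lies at x = +78 mm in the bin's frame. Axes as the bin's. 84 mm above the bench when unclipped, 74 mm (flush with the panel) when shut.
- rim_a (a joint): How far that rim section is pressed down, m: 0 = unclipped, standing 10 mm proud; 0.010 = snapped shut, flush. It slides straight down against a snap: it takes about 8 N over the first 2 mm, then less, and none at 5 mm; past there it clicks shut by itself and stays, let go sooner it springs back up.
- rim_b_top (a point): Centre of the flat top of the rim section on a long side, at +y of the bin, 130 x 24 mm (in the bin's x, y) and 6 mm thick, with a 20 mm deep skirt outside; it lies at y = +58 mm in the bin's frame. Axes as the bin's. 84 mm above the bench when unclipped, 74 mm (flush with the panel) when shut.
- rim_b (a joint): How far that rim section is pressed down, m: 0 = unclipped, standing 10 mm proud; 0.010 = snapped shut, flush. It slides straight down against a snap: it takes about 8 N over the first 2 mm, then less, and none at 5 mm; past there it clicks shut by itself and stays, let go sooner it springs back up.
- rim_c_top (a point): Centre of the flat top of the rim section on the other short side, at -x of the bin, 24 x 90 mm (in the bin's x, y) and 6 mm thick, with a 20 mm deep skirt outside; it lies at x = -78 mm in the bin's frame. Axes as the bin's. 84 mm above the bench when unclipped, 74 mm (flush with the panel) when shut.
- rim_c (a joint): How far that rim section is pressed down, m: 0 = unclipped, standing 10 mm proud; 0.010 = snapped shut, flush. It slides straight down against a snap: it takes about 8 N over the first 2 mm, then less, and none at 5 mm; past there it clicks shut by itself and stays, let go sooner it springs back up.
- rim_d_top (a point): Centre of the flat top of the rim section on the other long side, at -y of the bin, 130 x 24 mm (in the bin's x, y) and 6 mm thick, with a 20 mm deep skirt outside; it lies at y = -58 mm in the bin's frame. Axes as the bin's. 84 mm above the bench when unclipped, 74 mm (flush with the panel) when shut.
- rim_d (a joint): How far that rim section is pressed down, m: 0 = unclipped, standing 10 mm proud; 0.010 = snapped shut, flush. It slides straight down against a snap: it takes about 8 N over the first 2 mm, then less, and none at 5 mm; past there it clicks shut by itself and stays, let go sooner it springs back up.
- carton: Loose cardboard carton, 100 x 70 x 60 mm high, beside one long side of the bin; origin at the centre of its underside. Bystander.
- spool: Loose empty white plastic spool, 60 mm across, 50 mm high, standing on end beside the other long side of the bin; origin at the centre of its underside. Bystander.
- screwdriver: Loose screwdriver, 170 mm long, lying on the bench off one short side of the bin; its x axis runs along it. Bystander.
Mind the look-alikes: they are no part of the job. Several things have the shape of the bin; the one meant has the colours described above.

How it is judged:
By the outcome, as a careful person would: the job done as asked, in the order asked, and still so for the second after the job is handed in, with the robot touching nothing.
It also fails if it takes over 46 s, if anything falls off the work surface, if the arm or the gripper's body presses on something with over 40 N, if the wrist force passes 120 N, or if a joint passes its speed limit or range.

## Working session

There is one attempt and no reset: what is moved stays moved. The work goes in short steps, each a Python script; the robot and the scene stay as the last script left them, time stands still between calls to the robot, and variables do not carry over. Pictures are saved under pics/ and viewed, on a budget of 10 in all, crops included, one or two more only if the job needs it, and the job is handed in when it is done.

```bash
mkdir -p pics
python3 - <<'E'
from bench import *
import cv2,numpy as np
a=capture("top");b=capture("scene")
cv2.imwrite("pics/a.png",a["image"]);cv2.imwrite("pics/b.png",b["image"])
for c in("top","scene"):
  for q in("bin","rim_a_top","carton","spool","screwdriver"):
    print(c,q,[(np.round(d["xy"]),round(d["conf"],2)) for d in spot_in(c,q)])
print(a["R"],a["t"],a["intrinsics"],current_clock())
E
```

```text
top bin [(array([250., 216.]), 0.77), (array([394., 281.]), 0.68)]
top rim_a_top [(array([381., 308.]), 0.75), (array([266., 196.]), 0.67)]
top carton [(array([198., 167.]), 0.82)]
top spool [(array([302., 253.]), 0.66)]
top screwdriver [(array([299., 179.]), 0.91)]
scene bin [(array([307., 221.]), 0.88), (array([163., 186.]), 0.84), (array([252., 202.]), 0.66)]
scene rim_a_top [(array([289., 225.]), 0.89), (array([187., 160.]), 0.72)]
scene carton [(array([380., 269.]), 0.84)]
scene spool [(array([253., 202.]), 0.96)]
scene screwdriver [(array([248., 265.]), 0.88)]
[[-0.0145593  -0.99988805  0.0034529 ]
 [-0.98636941  0.01379623 -0.16396662]
 [ 0.16390062 -0.00579307 -0.98645985]] [0.03978743 0.58043491 1.22218874] [[518.88957224   0.         278.4027736 ]
 [  0.         518.88957224 203.61095928]
 [  0.           0.           1.        ]] 0.6
```

View pics/a.png

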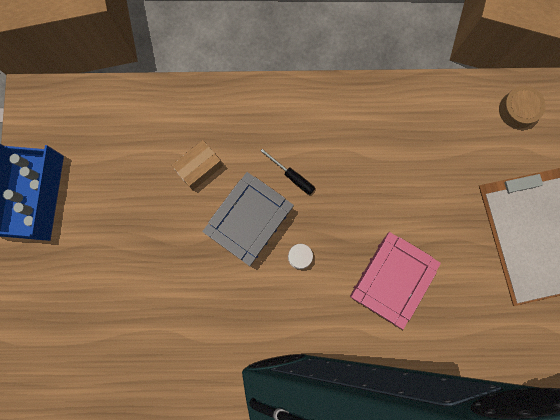

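View pics/b.png

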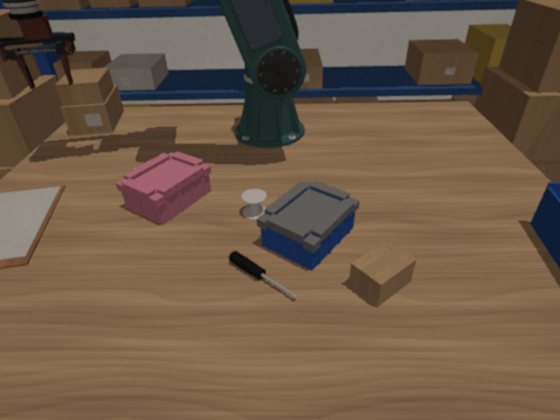

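The candidates are the grey-lidded blue bin at top (250,216) and the pink look-alike at (394,281). The grey/blue one matches the description. The carton is at (198,167), the spool at (302,253) and the screwdriver at (290,175). Next I'll measure the lid and check a crop.

```bash
cat > h.py <<'E'
from bench import *
import cv2,numpy as np
def cloud(c):
    K=c["intrinsics"];z=c["range_z"];v,u=np.mgrid[:420,:560]
    P=np.stack([(u-K[0,2])/K[0,0]*z,(v-K[1,2])/K[1,1]*z,z],-1)
    return (P-c["t"])@c["R"]
def grey(c,W):
    im=c["image"].astype(int); return (im.max(-1)-im.min(-1)<25)&(W[...,2]>.064)&(W[...,2]<.095)&(c["range_z"]>0)
E
python3 - <<'E'
from h import *
c=capture("top");W=cloud(c)
s=[d for d in silhouettes("top","bin") if np.hypot(*(np.array(d["xy"])-[250,216]))<25][0]
m=grey(c,W)&cv2.dilate(s["region"].astype(np.uint8),np.ones((5,5))).astype(bool)
p=W[m]; r=cv2.minAreaRect(p[:,:2].astype(np.float32)); print(m.sum(),r,cv2.boxPoints(r).tolist())
print("z pct",np.percentile(p[:,2],[2,10,25,50,75,90,98]))
ctr=np.array(r[0]); bx=cv2.boxPoints(r); e=bx[1]-bx[0]; f=bx[2]-bx[1]
l=e if np.hypot(*e)>np.hypot(*f) else f; l=l/np.hypot(*l); w=np.array([-l[1],l[0]])
q=(p[:,:2]-ctr)@np.c_[l,w]
for n,o in dict(a=(.078,0),b=(0,.058),c=(-.078,0),d=(0,-.058),mid=(0,0)).items():
    k=np.hypot(*(q-o).T)<.008; print(n,ctr+o[0]*l+o[1]*w,np.median(p[k,2]))
cv2.imwrite("pics/c.png",cv2.resize(c["image"][150:290,170:330],None,fx=4,fy=4))
np.save("pose.npy",[ctr,l,w]); print(l)
E
```

```text
4275 ((0.5435555577278137, 0.10514948517084122), (0.14027728140354156, 0.1791466772556305), 53.49190902709961) [[0.4298309087753296, 0.10206438601016998], [0.5738241672515869, -0.004516482353210449], [0.6572802066802979, 0.10823458433151245], [0.5132869482040405, 0.21481545269489288]]
z pct [0.06820661 0.07052418 0.07234369 0.075485   0.0820887  0.0843762
 0.08666352]
a [0.60624984 0.05874446] 0.08223122280148126
b [0.57806186 0.15176831] 0.0822428662583539
c [0.48086128 0.15155451] 0.08333346752413938
d [0.50904926 0.05853066] 0.08257674516601435
mid [0.54355556 0.10514949] 0.07292920799319663
[ 0.80377287 -0.59493625]
```

View pics/c.png

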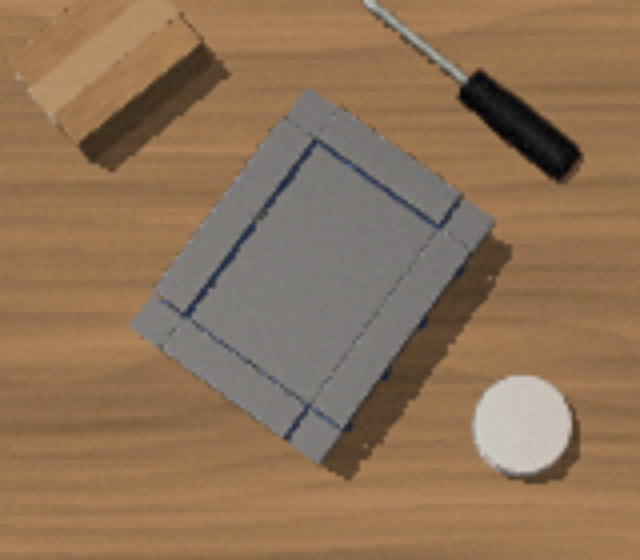

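The crop shows the grey lid on the blue body, and the fit of 179 x 140 mm matches. All four sections stand about 10 mm proud. I'll press one section first.

```bash
cat >> h.py <<'E'
from scipy.spatial.transform import Rotation as Ro
ctr,l,w=np.load("pose.npy")
OFF=dict(a=(.078,0),b=(0,.058),c=(-.078,0),d=(0,-.058))
def press(n):
    o=OFF[n]; xy=ctr+o[0]*l+o[1]*w; y=w if o[0] else l
    best=None; q0=current_joint_pos()
    for s in(1,-1):
        Y=np.r_[s*y,0];Z=np.array([0,0,-1.]);q=Ro.from_matrix(np.c_[np.cross(Y,Z),Y,Z]).as_quat()
        j=inverse_kinematics([*xy,.12],q)
        if j is not None and (best is None or np.abs(j-q0).max()<best[0]): best=(np.abs(j-q0).max(),q)
    q=best[1]; move_ptp([*xy,.12],q); servo_line([*xy,.092],rate=.06)
    hit=servo_line([*xy,.076],rate=.012,contact_N=2.5); z=current_position()[2]
    print(n,"hit",hit,"z",z,"F",np.round(current_force(),1))
    if hit and z>.079:
        servo_line([*xy,z-.0075],rate=.015); print("  bottom",current_position()[2],np.round(current_force(),1))
    else: print("  UNEXPECTED")
    servo_line([*xy,.115],rate=.1); print("  t",current_clock(),np.round(current_force(),1))
E
python3 - <<'E'
from h import *
move_gripper(0); press("d")
E
```

```text
d hit True z 0.08407479224700645 F [-0.5 -0.3  6.5]
  bottom 0.07640005284093924 [0.2 0.2 0.2]
  t 7.1583 [-0.4  0.2  0.2]
```

Contact came at 84 mm, and the force was gone at the bottom, so it clicked. I'll press the rest, then retreat and check.

Run:
```python
from h import *
for n in "abc": press(n)
p=current_position(); servo_line([p[0],p[1],.2],rate=.15)
goto_joints([-1.401,0.359,1.51,0,1.272,-0.115])
c=capture("top");W=cloud(c);d=np.hypot(*(W[...,:2]-ctr).transpose(2,0,1))<.13
p=W[grey(c,W)&d]; r=cv2.minAreaRect(p[:,:2].astype(np.float32)); print(r,current_clock())
q=(p[:,:2]-ctr)@np.c_[l,w]
for n,o in {**OFF,"mid":(0,0)}.items(): print(n,np.median(p[np.hypot(*(q-o).T)<.008,2]))
s=capture("scene")["image"]
cv2.imwrite("pics/d.png",np.hstack([cv2.resize(c["image"][150:290,170:330],(400,350)),cv2.resize(s[150:310,210:410],(400,350))]))
```

```text
a hit True z 0.08407886790809074 F [-1.2  1.3  5.8]
  bottom 0.07630086075844254 [-0.2  0.5 -0.6]
  t 11.0917 [-0.6  0.1 -0.2]
b hit True z 0.08410161218194878 F [-0.4  0.4  6.1]
  bottom 0.07634872776173388 [0.5 0.5 0.9]
  t 14.9 [ 0.9 -0.7 -0. ]
c hit True z 0.08413244177177054 F [-1.2 -0.5  7.1]
  bottom 0.07646883503773223 [ 0.5 -1.   0.1]
  t 18.8667 [-0.4 -0.8 -0.2]
((0.5435078740119934, 0.10521872341632843), (0.14029815793037415, 0.17942632734775543), 53.524112701416016) 22.425
a 0.07241570706009691
b 0.07347856206998402
c 0.0726138846533986
d 0.07195459956236042
mid 0.07297032456692726
```

View pics/d.png

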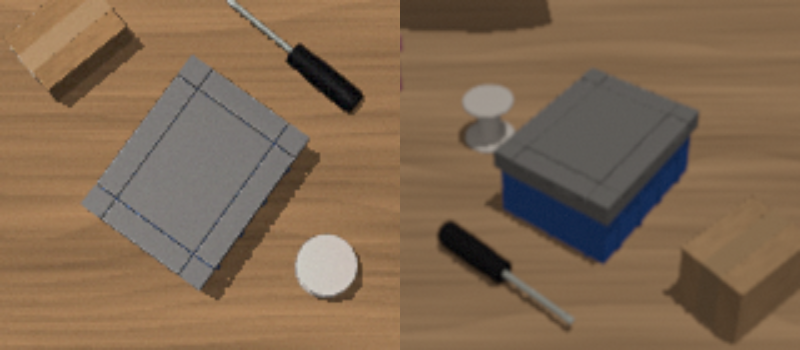

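The lid is flat in both views: all four sections are flush, the bin has not moved, and the carton, spool and screwdriver look untouched.

```bash
python3 -c "
from bench import *
close_job()"
```

```text
the job is handed in; nothing more can be done
```

All four rim sections of the grey-lidded blue bin are shut flush, and I handed the job in with the arm clear. The clock read 22.4 s at the last check.

- **Pressing:** I pressed each section once at its centre with the closed fingertips. Contact came at 84 mm each time. The force was at most about 7 N in the readings at contact and near zero at the bottom of each press, so each one snapped.
- **Last check:** The depth image put the sections at 72.0–73.5 mm against 73.0 mm for the middle panel, so they are level within the camera's accuracy.
- **Surroundings:** The bin's measured position moved by less than 0.1 mm. The carton, spool and screwdriver looked undisturbed in the final pictures, though I did not measure them.

No checks failed or disagreed.

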